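Weigh a scrap padlock on the hanging spring balance

ROBOT

A 6-joint arm with a two-finger parallel gripper is mounted at the origin on the work surface. World frame = base frame: x ahead of the robot, y to its left, z up, the work surface at z = 0. Lengths are in m, angles in rad, forces in N, time in s.
With the tool pointing down it reaches from about 0.25 to 0.775 m from the base axis. Payload 4 kg.
Tool frame: the origin (TCP) lies midway between the tips of the shut fingers; the grasp point (between the pads) lies 19 mm behind it; z points along the fingers, y is the direction in which the jaws open and shut (so a half turn about z gives the same grasp; the last joint's range is limited). The gripper opens to 94 mm and grips with 3 to 60 N. Pads are 16 mm wide; open, the fingers measure 119 mm over their backs; the gripper's body (75 mm by 177 mm) begins 78 mm behind the grasp point.
Start: joints at [-1.223, 0.087, 1.371, -0, 1.684, -0.103], TCP at [0.24, -0.495, 0.174] pointing down, gripper open.
Joint ranges: [-3.1, 3.1], [-0.76, 2.03], [0.27, 2.55], [-1.08, 4.22], [0.17, 2.65], [-2.57, 2.57]. Speed limits (rad/s): [2.79, 2.79, 3.14, 3.14, 3.14, 3.14].

INTERFACE

Orientations are given as [roll, pitch, yaw] about the fixed x, y, z axes, in that order (R = Rz(yaw) Ry(pitch) Rx(roll)).
In Python, from bench import get_obs, snapshot, ticket gives the robot as it stands.
- The arm moves only by the shell command python3 -m creep 'ROWS' [OPENING]. ROWS is JSON, a list that holds one entry, the list of rows, each a list of 4 numbers: the shift along the tool's x, y, z in mm, then the turn about the tool's z in degrees. A call has 1 to 8 rows; each row shifts and turns the commanded pose from where the row before left it, along the tool's axes as they then stand; what a row does not reach is not made up. A row lasts 1/8 s, in which the tool goes at most 62.5 mm and 10.7 degrees, less where a joint would pass 70% of its speed; a pose out of reach is approached as far as the arm can. A call with a gripper value outside its range is refused whole. OPENING is the opening, from 0 (shut) to 1 (fully open), set as the call begins (- or left out, the last holds). The fingers move at their own pace and stop on an object; the grip force is fixed at half the most. Time passes only in rows, so rows that do not move let the fingers close. It gives the time, the measured TCP pose, the force and the opening at its end, in the units of the state.
- get_obs(): the state, without advancing time (a new reading comes with each control period).
- snapshot(name): name is "side" or "top" or "wrist"; returns a dict with "color" (420x560x3 uint8, red, green, blue), "depth" (420x560 float32, m along the optical axis (not along the pixel's ray), 0 where there is no reading), "fx", "fy", "cx", "cy" (pixels), "extrinsics" (4x4, takes a point from world to camera coordinates). Camera axes: x right, y down, z forward; pixel columns grow to the right and rows downward; lengths in m; the calibration is good to about 2 mm. The wrist camera is an equidistant fisheye: a pixel r from the principal point sees the ray r / f radians off the axis. A picture is of the moment at which its call begins.
- ticket.close_job(): hands the job in, once; it reports no verdict.
The state is a dict: "time": time; "joint_positions": joint angles; "qvel": joint speeds; "joint_torque": joint torques, N m; "tool_pos": TCP position; "ee_rot": TCP orientation; "wrist_force": force on the tool from outside, world axes, zero at the start; "wrist_torque": the same for the moment, N m; "width": finger opening in m.
Only numpy, scipy, OpenCV 4.12 (cv2) and the standard library are available. Lean on these libraries where they do the work, as an engineer would, in place of code of your own. Each camera call takes 0.05 s, during which the arm holds its last target. There are 200 camera calls.

TASK

Weigh the scrap brass padlock: hang it by its shackle on the hook of the spring balance and lower it gently until the balance carries all its weight, so that the hook stays where it is when you let go, then leave it hanging untouched until it has been still for a good second. Then lift it clear of the hook, easing the hook back up to zero without letting it snap, and stand it upright in the red scrap tray without dropping it. Do not overpull the balance, and leave the other things on the bench where they are.

Things in the scene. Friction and masses are not known exactly. Their poses are not given: they have to be found in the camera images.
- lock_center (a point): Centre of the body of the loose brass padlock (the larger lock, brass with a copper band). Body 60 mm wide (x), 24 mm thick (y), 48 mm high (z), standing upright at the start, x pointing away from the robot within 0.45 rad. Hold the half nearer the robot by the two broad faces (24 mm apart), the hand leaning back 25 to 45 degrees towards the robot, so that the room above the shackle stays free for the hook.
- lock_arch (a point): Underside of the top of its steel shackle, 58 mm above lock_center; same axes. The shackle is 9 mm bar standing in the lock's x-z plane; its window is 31 mm wide and 34 mm high down to the body top. This point rests on hook_seat when the lock hangs. Old locks have lost some or all of their insides: the lock weighs anything from 0.16 to 0.64 kg, not known beforehand.
- hook_seat (a point): Inner bottom of the steel J hook under the balance, 222 mm above the bench unloaded; moves with the hook. z up, x away from the robot within 0.3 rad, the hook lies in the y-z plane. 5 mm wire, 18 mm free gap; wire underside 5 mm below this point. Shank straight 11.5 mm off on the +y side up to 40 mm above, then back to the middle, entering the tube's 29 mm collar 74 mm above.
- hook_tip (a point): Top of the hook's upturned tip: 12.5 mm to the -y side of hook_seat and 17.5 mm above it; same axes.
- hook_mouth (a point): Point 23 mm straight above hook_seat, same axes, moving with the hook. A lock with its x axis parallel to the hook's is hooked by bringing lock_arch along +y, over the tip, to this point, then lowering; it comes off the opposite way. 5 mm play up and down.
- hook (a joint): Extension of the spring balance (clear tube 26 mm across, 200 mm long, red ends, orange indicator) in m: 0 unloaded, grows as the hook is pulled down; 100 N per m (10 mm is 1 N), end stop at 0.1. Lightly damped: a lock let go before its weight is carried drops and bounces. The tube hangs from a pin 535 mm above the bench and swings freely, tilting about the hook's x axis.
- stand: Heavy fixed bench stand that carries the balance and hook; origin on the bench straight under the hook, same axes as the hook. Base plate 12 mm thick from x = 15 to 185 mm and y = -35 to 85 mm; post 16 mm across at x = 125, y = 60 mm, 577 mm high, with an arm at the top reaching back over the hook.
- scrap_tray: Heavy red open tray, 200 mm (its x) by 170 mm (its y), rim 22 mm high, wall and floor about 4 mm thick; origin at the centre of its underside. An old brass lock cylinder lies in its far part (its +x), the half nearer the robot is free.
- old_cylinder: Old brass lock cylinder, 65 mm long, 32 x 17 mm across, lying in the far part of the tray; origin at its underside.
- steel_lock: Bystander: smaller laminated steel padlock with a blue foot, 50 x 28 mm, 68 mm high with its shackle, standing; origin at the centre of its underside.
- oil_bottle: Bystander: yellow oil bottle, 40 mm diameter, 105 mm high, standing; origin at the centre of its underside.
- new_cylinder: Bystander: silver lock cylinder lying on the bench, 70 mm long.
- key_a: Bystander: brass key blank lying flat.
- key_b: Bystander: steel key blank lying flat.
- screwdriver: Bystander: screwdriver lying on the bench.
Mind the look-alikes: they are no part of the job. What is shaped like the part that bears lock_center but pink is not meant.

How it is judged:
By the outcome, as a careful person would: the job done as asked, in the order asked, and still so for the second after the job is handed in, with the robot touching nothing.
It also fails if it takes over 72 s, if anything falls off the work surface, if the arm or the gripper's body presses on something with over 40 N, if the wrist force passes 120 N, or if a joint passes its speed limit or range.

## Working session

There is one attempt and no reset: what is moved stays moved. The work goes in short steps, Python scripts to look and compute and a shell command to move; the robot and the scene stay as the last step left them, time stands still between calls to the robot, and variables do not carry over. Pictures are saved under pics/ and viewed, on a budget of 10 in all, crops included, one or two more only if the job needs it, and the job is handed in when it is done.

```bash
ls; mkdir -p pics
cat > h.py <<'E'
import numpy as np,cv2,sys
from bench import get_obs,snapshot,ticket
from scipy.spatial.transform import Rotation as R
def snap(n,f):
    s=snapshot(n); np.savez('pics/'+f+'.npz',**s); cv2.imwrite('pics/'+f+'.png',s['color'][:,:,::-1]); return s
def load(f): return dict(np.load('pics/'+f+'.npz'))
def pt(s,u,v,d=None):
    d=s['depth'][int(v),int(u)] if d is None else d
    c=np.array([(u-s['cx'])/s['fx']*d,(v-s['cy'])/s['fy']*d,d,1]); return (np.linalg.inv(s['extrinsics'])@c)[:3]
def cloud(s):
    v,u=np.mgrid[0:420,0:560]; d=s['depth']
    c=np.stack([(u-s['cx'])/s['fx']*d,(v-s['cy'])/s['fy']*d,d,np.ones_like(d)],-1)
    return (c@np.linalg.inv(s['extrinsics']).T)[...,:3]
def proj(s,p):
    c=s['extrinsics']@np.append(p,1); return s['fx']*c[0]/c[2]+s['cx'],s['fy']*c[1]/c[2]+s['cy']
E
python3 - <<'E'
from h import *
a=snap('side','side0');b=snap('top','top0')
cv2.imwrite('pics/both.png',cv2.resize(np.vstack([a['color'],b['color']]),(800,1200))[:600,:,::-1])
for s in(a,b): print(s['fx'],s['cx'],s['cy'],np.round(s['extrinsics'],3).tolist(), np.linalg.inv(s['extrinsics'])[:3,3])
o=get_obs();print({k:np.round(v,3).tolist() for k,v in o.items()})
E
```

```text
pics
491.08018403081473 289.53207177213017 215.323234658419 [[-0.917, -0.398, 0.016, 0.541], [-0.276, 0.606, -0.746, 0.321], [0.288, -0.688, -0.666, 1.279], [0.0, 0.0, 0.0, 1.0]] [0.21673885 0.90084882 1.08302533]
437.5320391633725 276.632569245433 211.31758928906714 [[-0.018, -1.0, -0.025, -0.0], [-0.983, 0.022, -0.181, 0.652], [0.181, 0.021, -0.983, 1.137], [0.0, 0.0, 0.0, 1.0]] [ 0.43535242 -0.03907288  1.23572411]
{'time': 0.1, 'joint_positions': [-1.223, 0.088, 1.372, -0.0, 1.684, -0.103], 'qvel': [-0.001, -0.001, -0.004, -0.0, 0.0, 0.001], 'joint_torque': [0.002, -34.125, -30.33, 0.072, 0.03, -0.0], 'tool_pos': [0.239, -0.495, 0.173], 'ee_rot': [-3.14, -0.0, 0.451], 'wrist_force': [0.227, 0.03, -0.522], 'wrist_torque': [0.033, 0.066, 0.042], 'width': 0.094}
```

View pics/side0.png

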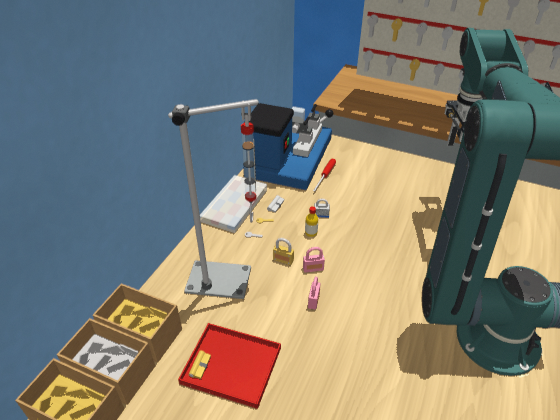

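View pics/top0.png

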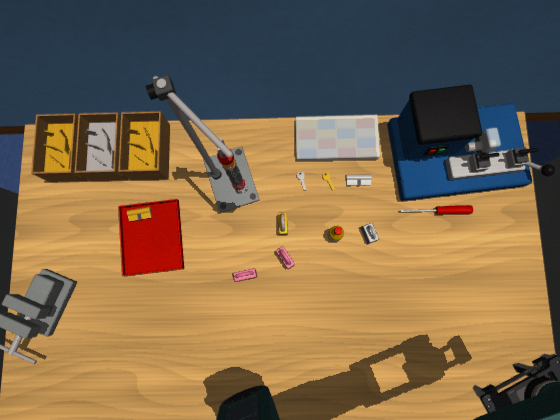

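The side view shows the brass lock at (284,252), two pink look-alikes at (314,260) and (314,293), and the steel lock at (322,208). The hook is near (251,215). In the top view the brass lock is at (283,223) and the tray at (152,238). The brass and copper-banded lock fits the description, so I'll confirm it in a crop and measure.

Run:
```python
from h import *
a=load('side0');b=load('top0')
A=cv2.resize(a['color'][225:315,180:330],(780,468),interpolation=cv2.INTER_CUBIC)
B=cv2.resize(a['color'][90:230,215:295],(342,600),interpolation=cv2.INTER_CUBIC)
C=cv2.resize(b['color'][185:300,215:310],(454,550),interpolation=cv2.INTER_CUBIC)
cv2.imwrite('pics/crop1.png',np.hstack([B[:550],C])[:,:,::-1])
for n,s in(('side',a),('top',b)):
    P=cloud(s);hsv=cv2.cvtColor(s['color'],cv2.COLOR_RGB2HSV)
    z=P[...,2]
    # lock region
    r=(slice(235,268),slice(268,300)) if n=='side' else (slice(205,242),slice(272,296))
    Q=P[r].reshape(-1,3);Q=Q[(Q[:,2]>.012)&(Q[:,2]<.09)]
    for lo,hi in((.012,.04),(.04,.055),(.055,.085)):
        q=Q[(Q[:,2]>lo)&(Q[:,2]<hi)]
        if len(q)>8:
            (c,sz,an)=cv2.minAreaRect((q[:,:2]*1000).astype(np.float32)); print(n,'lock',lo,len(q),c,sz,an,q[:,2].max(),q.mean(0))
    m=(hsv[...,0]<6)|(hsv[...,0]>174); m&=(hsv[...,1]>200)
    r=(slice(190,285),slice(110,195)) if n=='top' else (slice(315,410),slice(170,290))
    Q=P[r][m[r]];Q=Q[(Q[:,2]<.05)]
    print(n,'tray',cv2.minAreaRect((Q[:,:2]*1000).astype(np.float32)),np.percentile(Q[:,2],[2,50,98]))
for u,v in((251,217),(251,198),(248,128)): print(pt(a,u,v))
# hook points: side region
P=cloud(a)[195:228,238:262].reshape(-1,3); q=P[(P[:,2]>.19)&(P[:,2]<.32)]
print(len(q),np.round(q[np.argsort(q[:,2])][::4],3).tolist())
P=cloud(b)[145:195,215:250].reshape(-1,3); q=P[(P[:,2]>.25)&(P[:,2]<.56)]
for lo in np.arange(.25,.56,.03):
    k=q[(q[:,2]>lo)&(q[:,2]<lo+.03)]; print(round(lo,2),len(k),k.mean(0) if len(k) else '')
# steel etc
for u,v in((205,285),(222,265),(190,290)):pass
Q=cloud(b)[140:215,200:265].reshape(-1,3);Q=Q[(Q[:,2]>.007)&(Q[:,2]<.018)]
print('base',cv2.minAreaRect((Q[:,:2]*1000).astype(np.float32)))
```

```text
side lock 0.012 139 (618.1165161132812, -14.44222640991211) (60.088436126708984, 23.26795196533203) 19.14694595336914 0.03963948482554325 [ 0.61723461 -0.01574758  0.02570773]
side lock 0.04 134 (621.5963745117188, -24.395549774169922) (59.889461517333984, 26.274307250976562) 2.3700921535491943 0.05496690291777728 [ 0.62086425 -0.02190561  0.04642363]
side lock 0.055 57 (621.9641723632812, -25.4683780670166) (45.90754699707031, 12.186708450317383) 0.9260633587837219 0.08494213470613954 [ 0.62097231 -0.02361556  0.0730069 ]
side tray ((593.724853515625, 350.2808837890625), (200.7012481689453, 172.33831787109375), 5.863625526428223) [-0.00077628  0.00392307  0.02241136]
top lock 0.012 16 (611.2877197265625, -29.36962890625) (38.41105651855469, 23.93468475341797) 3.231940984725952 0.03777539513057904 [ 0.59656051 -0.02848297  0.02562373]
top lock 0.04 126 (622.451171875, -28.73174476623535) (59.73877716064453, 23.390487670898438) 2.764072895050049 0.05356149826010714 [ 0.62101205 -0.02910617  0.04711319]
top lock 0.055 30 (621.6986694335938, -29.25823211669922) (8.09113883972168, 45.574
[... 920 characters left out ...]
67, 0.308], [0.662, 0.073, 0.309], [0.672, 0.08, 0.312], [0.662, 0.077, 0.312], [0.673, 0.083, 0.313], [0.667, 0.079, 0.315]]
0.25 2 [0.66733264 0.0756344  0.25878685]
0.28 27 [0.66322526 0.06149309 0.30536208]
0.31 42 [0.66340332 0.06032295 0.32443075]
0.34 51 [0.66276036 0.06148995 0.35549339]
0.37 49 [0.66279309 0.06069097 0.38480472]
0.4 59 [0.6629823  0.06104991 0.41480581]
0.43 67 [0.66259843 0.06124403 0.44593071]
0.46 64 [0.66229717 0.06210521 0.47353655]
0.49 115 [0.66420324 0.06524472 0.50292691]
0.52 27 [0.66244471 0.06681855 0.53670018]
0.55 15 [0.66260057 0.06404368 0.55784619]
base ((778.06103515625, 128.0841522216797), (223.1514434814453, 152.5865478515625), 8.358112335205078)
```

View pics/crop1.png

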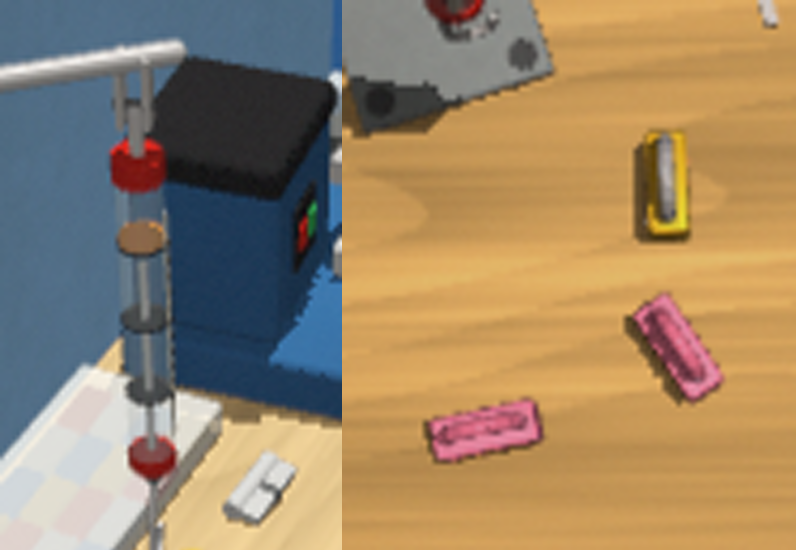

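The crop confirms it: the yellow brass lock with the steel shackle is at (665,185), and both pink ones are decoys. The hand has to tilt, but a row only shifts the tool or turns it about its z, so I'll check the interface help.

```bash
python3 -m creep --help 2>&1 | head -30
python3 - <<'E'
from h import *
o=get_obs();print(o['time'],o['tool_pos'])
a=load('side0');P=cloud(a);c=a['color'].astype(int)
m=(abs(P[...,2]-.012)<.004)&(np.ptp(c,axis=-1)<35)&(P[...,0]>.6)&(P[...,0]<.9)&(P[...,1]>0)&(P[...,1]<.25)
m=cv2.morphologyEx(m.astype(np.uint8),cv2.MORPH_OPEN,np.ones((3,3)))>0
v,u=np.where(m);print(u.min(),u.max(),v.min(),v.max())
print(cv2.minAreaRect((P[m][:,:2]*1000).astype(np.float32)))
E
```

```text
invalid input: not JSON, or not a number
0.1 [ 0.23942688 -0.49454582  0.17313231]
185 249 261 296
((759.754638671875, 123.96903228759766), (170.30445861816406, 121.0595703125), 18.14584732055664)
```

The stand's base plate gives hook yaw ≈ 0.30 and hook position ≈ (0.6725, 0.069), which agrees with the wire points. The lock is at (0.6215, -0.028) with yaw ≈ 0.045.

The tool keeps its orientation except for turns about z and out-of-reach poses. My plan has three steps:
1. Square the lock to the hook's yaw with a vertical grasp.
2. Tilt the hand by pushing past the reach limit along that azimuth.
3. Grasp the lock again with the tilted hand.

```bash
python3 -m creep '[[[46,-21,0,0],[46,-21,0,0],[46,-21,0,0],[46,-21,0,0],[46,-21,0,0],[46,-21,0,0],[46,-21,0,0],[46,-21,0,0]]]' 1; python3 -m creep '[[[46,-21,0,0],[46,-21,0,0],[46,-21,0,0],[42,-23,0,0],[0,0,0,7.7],[0,0,0,7.7],[0,0,0,7.8],[0,0,0,0]]]'
```

```text
time: 1.1
tool_pos: [0.4982, -0.182, 0.1737]
ee_rot: [-3.141, 0.001, 0.451]
wrist_force: [0.7, -1.0, 0.5]
width: 0.094
time: 2.1
tool_pos: [0.6219, -0.0276, 0.1734]
ee_rot: [-3.141, 0.001, 0.048]
wrist_force: [-0.3, 0.1, -0.1]
width: 0.0939
```

```bash
python3 -m creep '[[[0,0,40,0],[0,0,40,0],[0,0,35,0],[0,0,25,0],[0,0,15,0],[0,0,5,0],[0,0,0,0],[0,0,0,0]]]' 0.6; python3 -m creep '[[[0,0,0,0],[0,0,0,0],[0,0,0,0],[0,0,0,0],[0,0,0,0],[0,0,0,0],[0,0,0,0],[0,0,0,0]]]' 0.1
```

```text
time: 3.1
tool_pos: [0.6233, -0.0279, 0.0157]
ee_rot: [3.141, -0.003, 0.046]
wrist_force: [0.6, -0.1, -0.6]
width: 0.0562
time: 4.1
tool_pos: [0.6223, -0.0279, 0.0143]
ee_rot: [3.141, -0.0, 0.046]
wrist_force: [0.4, -1.5, 0.5]
width: 0.023
```

```bash
python3 -m creep '[[[0,0,0,-3.6],[0,0,0,-3.6],[0,0,0,-3.6],[0,0,0,-3.6],[0,0,0,0],[0,0,0,0]]]' && python3 -m creep '[[[0,0,0,0],[0,0,0,0],[0,0,0,0],[0,0,-10,0],[0,0,-30,0],[0,0,-50,0],[0,0,-60,0],[0,0,-60,0]]]' 0.6
```

```text
time: 4.85
tool_pos: [0.6225, -0.0272, 0.0142]
ee_rot: [-3.141, -0.001, 0.297]
wrist_force: [1.5, 1.2, 0.0]
width: 0.0227
time: 5.85
tool_pos: [0.6219, -0.0277, 0.2269]
ee_rot: [3.141, -0.001, 0.297]
wrist_force: [0.8, -0.1, 0.2]
width: 0.0565
```

```bash
python3 -m creep '[[[-50,0,-10,0],[-50,-20,-30,0],[-37,-30,-40,0],[0,-40,-45,0],[0,-40,-45,0],[0,-40,-45,0],[0,-39,-45,0],[0,0,-10,0]]]' && python3 -m creep '[[[0,0,-60,0],[0,0,-60,0],[0,0,-60,0],[0,0,-60,0],[0,0,0,0]]]'
```

```text
time: 6.85
tool_pos: [0.4287, 0.134, 0.499]
ee_rot: [3.141, -0.009, 0.301]
wrist_force: [0.2, 0.7, 0.4]
width: 0.0564
time: 7.48
tool_pos: [0.3782, 0.1164, 0.6273]
ee_rot: [3.14, -0.057, 0.297]
wrist_force: [0.7, -0.5, 0.5]
width: 0.0563
```

The out-of-reach row does give up orientation: pitch went to -0.057, which is the right direction. I'll push outward now.

```bash
python3 -m creep '[[[60,0,0,0],[60,0,0,0],[60,0,0,0],[0,0,0,0]]]'; python3 -m creep '[[[40,0,-40,0],[40,0,-40,0],[0,0,0,0]]]'
```

```text
time: 7.98
tool_pos: [0.4328, 0.1325, 0.5733]
ee_rot: [-3.113, 0.068, 0.299]
wrist_force: [0.4, 0.1, -0.9]
width: 0.0562
time: 8.35
tool_pos: [0.4319, 0.1316, 0.5758]
ee_rot: [-3.105, 0.061, 0.299]
wrist_force: [-0.0, -0.4, -0.0]
width: 0.0566
```

```bash
python3 - <<'E'
from h import *
o=get_obs();print({k:np.round(o[k],3).tolist() for k in('joint_positions','tool_pos','ee_rot')})
E
python3 -m creep '[[[60,0,0,0],[0,0,0,0]]]'; python3 -c "
from h import *
print(np.round(get_obs()['joint_positions'],3))"
python3 -m creep '[[[0,0,-60,0],[0,0,0,0]]]'; python3 -c "
from h import *
print(np.round(get_obs()['joint_positions'],3))"
```

```text
{'joint_positions': [0.147, 0.279, 0.274, 0.058, 2.654, 1.471], 'tool_pos': [0.432, 0.132, 0.576], 'ee_rot': [-3.105, 0.061, 0.299]}
time: 8.6
tool_pos: [0.4494, 0.1367, 0.5549]
ee_rot: [-3.095, 0.106, 0.3]
wrist_force: [-0.7, 0.1, -0.7]
width: 0.0565
[0.15  0.322 0.278 0.064 2.653 1.478]
time: 8.85
tool_pos: [0.4329, 0.1307, 0.5751]
ee_rot: [-3.098, 0.063, 0.299]
wrist_force: [-0.5, 0.9, -0.4]
width: 0.0566
[0.14  0.281 0.274 0.071 2.655 1.474]
```

The limits are q3 = 0.27 and q5 = 2.65. Pulling up and back lowers q2, which tilts the tool forward. The arm plane is also offset sideways, so I need q1 = 0.3, not just the TCP azimuth.

```bash
python3 -m creep '[[[-20,-30,30,0],[-20,-40,20,0],[0,0,0,0]]]'; python3 -c "
from h import *
print(np.round(get_obs()['joint_positions'],3))"
python3 -m creep '[[[0,0,-60,0],[0,0,-60,0],[0,0,-60,0],[0,0,-60,0],[0,0,0,0]]]'; python3 -c "
from h import *
print(np.round(get_obs()['joint_positions'],3))"
```

```text
time: 9.22
tool_pos: [0.3697, 0.1881, 0.5301]
ee_rot: [-3.097, 0.065, 0.303]
wrist_force: [0.0, 0.1, 0.4]
width: 0.0563
[0.293 0.064 0.654 0.072 2.488 1.618]
time: 9.85
tool_pos: [0.359, 0.1729, 0.6274]
ee_rot: [-3.085, -0.055, 0.292]
wrist_force: [-1.1, -0.8, 0.3]
width: 0.0561
[0.249 0.157 0.274 0.126 2.655 1.639]
```

```bash
for i in 1; do python3 -m creep '[[[-40,0,-45,0],[-40,0,-45,0],[-40,0,-45,0],[0,0,0,0]]]'; done; python3 -c "
from h import *
print(np.round(get_obs()['joint_positions'],3))"
python3 -m creep '[[[-50,0,-30,0],[-50,0,-30,0],[-50,0,-30,0],[0,0,0,0]]]'; python3 -c "
from h import *
print(np.round(get_obs()['joint_positions'],3))"
```

```text
time: 10.35
tool_pos: [0.2839, 0.1625, 0.6794]
ee_rot: [-3.08, -0.199, 0.285]
wrist_force: [0.9, -0.5, 0.3]
width: 0.0562
[0.268 0.011 0.274 0.139 2.655 1.678]
time: 10.85
tool_pos: [0.1861, 0.1683, 0.7163]
ee_rot: [-3.078, -0.329, 0.281]
wrist_force: [-0.4, -0.0, -0.7]
width: 0.0562
[ 0.543 -0.121  0.274 -0.048  2.655  1.776]
```

```bash
python3 -m creep '[[[-45,12,-30,0],[-45,12,-30,0],[-45,12,-30,0],[0,0,0,0]]]'; python3 -c "
from h import *
print(np.round(get_obs()['joint_positions'],3))"
python3 -m creep '[[[-50,5,-15,0],[-50,5,-15,0],[-50,5,-15,0],[0,0,0,0]]]'; python3 -c "
from h import *
o=get_obs();print(np.round(o['joint_positions'],3));print(R.from_euler('xyz',o['ee_rot']).as_matrix().round(3))"
```

```text
time: 11.35
tool_pos: [0.1101, 0.1513, 0.7324]
ee_rot: [-3.079, -0.408, 0.285]
wrist_force: [0.2, 0.5, -0.7]
width: 0.0564
[ 1.216 -0.176  0.274 -0.643  2.654  1.86 ]
time: 11.85
tool_pos: [0.0491, 0.1401, 0.7021]
ee_rot: [-3.067, -0.408, 0.28]
wrist_force: [-0.6, -0.6, -0.9]
width: 0.0564
[ 1.941 -0.253  0.479 -1.025  2.654  2.239]
[[ 0.882  0.304  0.359]
 [ 0.253 -0.95   0.181]
 [ 0.397 -0.069 -0.915]]
```

The tilt is 24° and the TCP is now too near the base axis. I'll get the rest by stretching outward at azimuth ≈ -0.2, which also cancels the small sideways lean.

```bash
python3 -m creep '[[[24,26,25,0],[24,26,25,0],[24,26,25,0],[24,26,25,0],[24,26,25,0],[24,26,25,0],[24,26,25,0],[24,26,25,0]]]'; python3 -c "
from h import *
o=get_obs();print(np.round(o['joint_positions'],3));M=R.from_euler('xyz',o['ee_rot']).as_matrix();print(M.round(3));print(M.T@(np.array([.551,-.05,.5])-o['tool_pos']))"
```

```text
time: 12.85
tool_pos: [0.1341, 0.1007, 0.658]
ee_rot: [-3.109, -0.321, 0.276]
wrist_force: [-0.1, 0.6, 0.0]
width: 0.0564
[-0.04  -0.448  0.682  0.252  2.597  1.486]
[[ 0.913  0.282  0.295]
 [ 0.258 -0.959  0.118]
 [ 0.316 -0.031 -0.948]]
[0.29175971 0.26707842 0.25499263]
```

```bash
python3 -m creep '[[[36,33,32,0],[36,33,32,0],[36,33,32,0],[36,33,32,0],[36,33,32,0],[36,33,32,0],[36,33,32,0],[36,33,32,0]]]'; python3 -c "
from h import *
o=get_obs();print(np.round(o['joint_positions'],3))"
python3 -m creep '[[[60,0,0,0],[60,0,0,0],[60,0,0,0],[0,0,0,0]]]'; python3 -c "
from h import *
o=get_obs();print(np.round(o['joint_positions'],3));M=R.from_euler('xyz',o['ee_rot']).as_matrix();print(M.round(3))"
```

```text
time: 13.85
tool_pos: [0.5451, -0.0501, 0.4954]
ee_rot: [-3.107, -0.319, 0.274]
wrist_force: [-0.4, 0.2, 0.1]
width: 0.0562
[-3.440e-01 -2.000e-03  8.470e-01  2.380e-01  2.041e+00  1.083e+00]
time: 14.35
tool_pos: [0.6954, -0.0012, 0.5183]
ee_rot: [-3.104, -0.323, 0.273]
wrist_force: [0.6, -1.5, -1.1]
width: 0.0567
[-0.179  0.42   0.279  0.208  2.156  1.254]
[[ 0.913  0.281  0.295]
 [ 0.255 -0.959  0.122]
 [ 0.317 -0.036 -0.948]]
```

```bash
python3 -m creep '[[[-15,50,0,0],[-10,60,0,0],[0,40,0,0],[0,0,0,0]]]';python3 -m creep '[[[60,0,0,0],[60,0,0,0],[60,0,0,0],[0,0,0,0]]]'; python3 -c "
from h import *
o=get_obs();print(np.round(o['joint_positions'],3));M=R.from_euler('xyz',o['ee_rot']).as_matrix();print(M.round(3))
a=snap('side','s1')"
```

```text
time: 14.85
tool_pos: [0.6995, -0.1492, 0.503]
ee_rot: [-3.117, -0.349, 0.271]
wrist_force: [0.1, 0.1, 0.4]
width: 0.0567
time: 15.35
tool_pos: [0.7883, -0.0764, 0.4857]
ee_rot: [3.131, -0.44, 0.283]
wrist_force: [-0.2, -0.5, 0.9]
width: 0.0564
[-0.273  0.504  0.274  0.237  1.968  1.152]
[[ 0.869  0.275  0.412]
 [ 0.253 -0.961  0.109]
 [ 0.426  0.009 -0.905]]
```

View pics/s1.png

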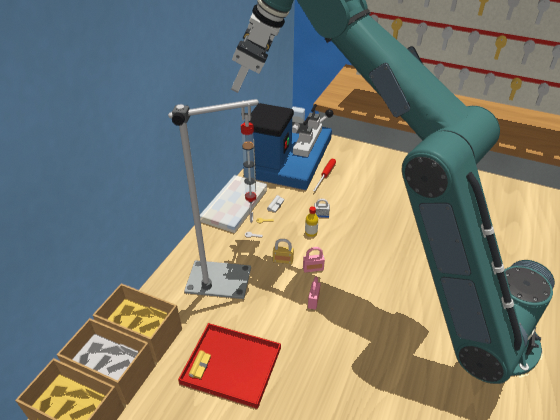

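The side view shows the hand tilted at (245,70), clear of the stand. The lock is at (284,250) and the pink ones at (314,260) and (314,293). The tilt is 25°, the jaws are level and the yaw is 0.28, which is good. Next I'll check the lock pose again and how close the pink locks are to the hand.

Run:
```python
from h import *
a=load('s1');P=cloud(a);b=load('top0');PB=cloud(b)
Q=P[235:268,268:300].reshape(-1,3)
for lo,hi in((.03,.055),(.055,.09)):
    q=Q[(Q[:,2]>lo)&(Q[:,2]<hi)];print('lock',len(q),cv2.minAreaRect((q[:,:2]*1000).astype(np.float32)))
for n,r in(('pink1',(slice(243,274),slice(272,300))),('pink2',(slice(264,286),slice(228,262))),('bottle',(slice(222,246),slice(325,350)))):
    q=PB[r].reshape(-1,3);q=q[q[:,2]>.02];print(n,cv2.minAreaRect((q[:,:2]*1000).astype(np.float32)),q[:,2].max())
o=get_obs();M=R.from_euler('xyz',o['ee_rot']).as_matrix()
L=np.array([.622,-.0277,.024]);G=L+R.from_euler('z',.295).apply([-.018,0,.003])
T=G+.019*M[:,2];print('TCP',T,'pre',T-.13*M[:,2],'d',1000*M.T@(T-.13*M[:,2]-o['tool_pos']))
for sx in(-1,1):
  for sy in(-1,1): print('body corner',(G-.078*M[:,2]+.0375*sx*M[:,0]+.0885*sy*M[:,1]).round(3))
```

```text
lock 183 ((621.89208984375, -23.514633178710938), (59.39830017089844, 29.36516571044922), 15.600432395935059)
lock 79 ((621.3536376953125, -22.646686553955078), (47.448143005371094, 12.483415603637695), 18.10429573059082)
pink1 ((499.2203674316406, -41.24737548828125), (121.97161102294922, 38.187957763671875), 15.434784889221191) 1.235724114899806
pink2 ((472.0911865234375, 31.820781707763672), (154.2466583251953, 41.35908508300781), 77.61571502685547) 1.235724114899806
bottle ((588.628662109375, -171.7066650390625), (38.41414260864258, 37.40995407104492), 83.83234405517578) 0.10911162043527822
TCP [ 0.61261279 -0.03088287  0.00981265] pre [ 0.55900333 -0.04491222  0.12741028] d [-343.53683518  -97.22314894  233.74502307]
body corner [0.516 0.034 0.081]
body corner [ 0.564 -0.136  0.082]
body corner [0.581 0.053 0.113]
body corner [ 0.629 -0.117  0.114]
```

Run:
```python
from h import *
for f,rs in(('top0',((243,274,272,300),(264,286,228,262))),('side0',((242,275,302,328),(276,312,305,322)))):
  b=load(f);PB=cloud(b)
  for r in rs:
    q=PB[r[0]:r[1],r[2]:r[3]].reshape(-1,3);q=q[(q[:,2]>.03)&(q[:,2]<.12)]
    print(f,cv2.boxPoints(cv2.minAreaRect((q[:,:2]*1000).astype(np.float32))).round().tolist(),q[:,2].max())
o=get_obs();M=R.from_euler('xyz',o['ee_rot']).as_matrix()
L=np.array([.622,-.0277,.024]);G=L+R.from_euler('z',.295).apply([-.016,0,.014])
T=G+.019*M[:,2];print('TCP',T,'pre',T-.13*M[:,2],'d',1000*M.T@(T-.13*M[:,2]-o['tool_pos']))
for sx in(-1,1):
  for sy in(-1,1): print('body corner',(G-.078*M[:,2]+.0375*sx*M[:,0]+.0885*sy*M[:,1]).round(3))
```

```text
top0 [[496.0, -39.0], [509.0, -60.0], [559.0, -28.0], [546.0, -7.0]] 0.09369362093208178
top0 [[465.0, 105.0], [477.0, 45.0], [500.0, 50.0], [489.0, 109.0]] 0.09267645467071994
side0 [[494.0, -32.0], [510.0, -58.0], [561.0, -26.0], [545.0, -0.0]] 0.09184470437852765
side0 [[464.0, 109.0], [476.0, 50.0], [500.0, 55.0], [488.0, 114.0]] 0.09176261469501268
TCP [ 0.6145264  -0.0303014   0.02081265] pre [ 0.56091693 -0.04433074  0.13841028] d [-337.04005793  -97.14670956  224.64633951]
body corner [0.518 0.035 0.092]
body corner [ 0.566 -0.135  0.093]
body corner [0.583 0.054 0.124]
body corner [ 0.631 -0.116  0.125]
```

```bash
python3 -m creep '[[[-60,10,0,0],[-60,10,0,0],[-60,10,0,0],[-60,10,0,0],[-60,10,0,0],[-34,0,40,0],[0,-40,45,0],[0,-40,45,0]]]' 0.6;  python3 -m creep '[[[0,-37,45,0],[0,-30,44,0],[0,0,0,0],[0,0,0,0]]]'
python3 - <<'E'
from h import *
o=get_obs();M=R.from_euler('xyz',o['ee_rot']).as_matrix();print(M.round(3))
L=np.array([.622,-.0277,.024]);G=L+R.from_euler('z',.295).apply([-.016,0,.020])
T=G+.019*M[:,2];print(T,'d',1000*M.T@(T-o['tool_pos']))
snap('wrist','w1');cv2.imwrite('pics/w1.png',cv2.resize(load('w1')['color'],(800,600))[:,:,::-1])
E
```

```text
time: 16.4
tool_pos: [0.5523, -0.1162, 0.2336]
ee_rot: [3.125, -0.445, 0.28]
wrist_force: [0.5, 0.4, 0.7]
width: 0.056
time: 16.9
tool_pos: [0.5718, -0.0416, 0.1532]
ee_rot: [3.126, -0.445, 0.284]
wrist_force: [-0.5, 0.6, 0.4]
width: 0.0563
[[ 0.867  0.274  0.417]
 [ 0.253 -0.962  0.106]
 [ 0.43   0.014 -0.903]]
[ 0.6146145  -0.03033995  0.02684852] d [-14.4090573   -0.84385496 133.11790501]
```

View pics/w1.png

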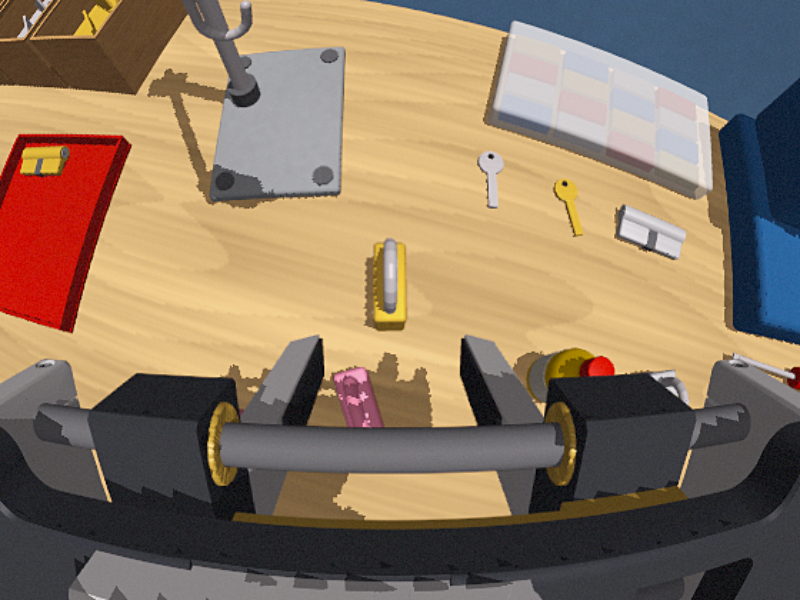

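The lock at (390,285) is centred and square between the fingertips at (320,340) and (465,340). Advancing along the tool axis.

```bash
python3 -m creep '[[[-14,-1,25,0],[0,0,35,0],[0,0,30,0],[0,0,22,0],[0,0,14,0],[0,0,7,0],[0,0,0,0],[0,0,0,0]]]'; python3 -m creep '[[[0,0,0,0],[0,0,0,0],[0,0,0,0],[0,0,0,0],[0,0,0,0],[0,0,0,0],[0,0,0,0]]]' 0.1
```

```text
time: 17.95
tool_pos: [0.6128, -0.0276, 0.0238]
ee_rot: [3.13, -0.441, 0.284]
wrist_force: [0.2, 0.2, 0.0]
width: 0.0566
time: 18.82
tool_pos: [0.6126, -0.0277, 0.0229]
ee_rot: [3.13, -0.44, 0.284]
wrist_force: [-1.2, -2.2, 2.1]
width: 0.0093
```

The opening reads 9 mm where I expected 24, so I'll look.

Run:
```python
from h import *
a=snap('side','s2');print(get_obs()['width'])
w=snap('wrist','w2')
cv2.imwrite('pics/c2.png',np.hstack([cv2.resize(a['color'][200:320,220:360],(400,343)),cv2.resize(w['color'][150:390,140:420],(400,343))])[:,:,::-1])
```

```text
0.009092165809224282
```

View pics/c2.png

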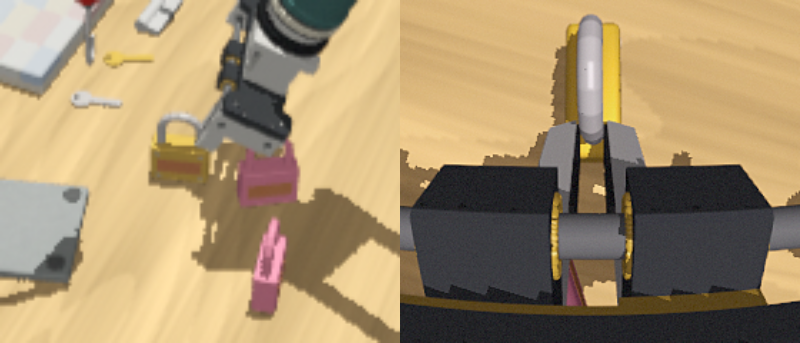

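Run:
```python
from h import *
a=load('s2');P=cloud(a)
sub=P[235:268,268:300].reshape(-1,3);hsv=cv2.cvtColor(a['color'],cv2.COLOR_RGB2HSV)[235:268,268:300].reshape(-1,3)
m=(sub[:,2]>.02)&(sub[:,2]<.055)&(hsv[:,0]>20)&(hsv[:,0]<35)&(hsv[:,1]>170)
q=sub[m];print(len(q),cv2.minAreaRect((q[:,:2]*1000).astype(np.float32)),q[:,2].max(),q.mean(0))
o=get_obs();print(proj(a,o['tool_pos']),o['tool_pos'],o['wrist_force'])
for u,v in((290,250),(291,247),(294,243),(297,247),(300,240)): print(u,v,pt(a,u,v).round(3),a['color'][v,u])
for z in (.024,.048,.091): print(proj(a,np.array([.622,-.0277,z])))
```

```text
Traceback (most recent call last):
ValueError: zero-size array to reduction operation maximum which has no identity
```

Run:
```python
from h import *
a=load('s2');P=cloud(a)
sub=P[235:270,262:300]
o=get_obs();print(proj(a,o['tool_pos']),o['tool_pos'],o['wrist_force'])
for z in (.024,.048,.091): print(proj(a,np.array([.622,-.0277,z])))
for v in range(236,272,3): print(v,[tuple((P[v,u]*1000).astype(int)) for u in range(270,300,4)])
c=cv2.resize(a['color'][225:275,255:315],(720,600),interpolation=cv2.INTER_CUBIC);cv2.imwrite('pics/c3.png',c[:,:,::-1])
```

```text
(np.float64(286.26662332996636), np.float64(255.23984631647596)) [ 0.61253144 -0.02759551  0.02290801] [-0.28780677 -2.24874611  1.73098823]
(np.float64(283.3720633227092), np.float64(254.00981498884784))
(np.float64(283.4312512070597), np.float64(248.35420133707925))
(np.float64(283.5406367938557), np.float64(237.90201800971687))
236 [(np.int64(701), np.int64(-103), np.int64(0)), (np.int64(689), np.int64(-106), np.int64(1)), (np.int64(678), np.int64(-113), np.int64(0)), (np.int64(667), np.int64(-119), np.int64(0)), (np.int64(653), np.int64(-119), np.int64(4)), (np.int64(644), np.int64(-130), np.int64(-1)), (np.int64(632), np.int64(-133), np.int64(0)), (np.int64(550), np.int64(42), np.int64(189))]
239 [(np.int64(695), np.int64(-89), np.int64(1)), (np.int64(684), np.int64(-96), np.int64(0)), (np.int64(671), np.int64(-97), np.int64(3)), (np.int64(624), np.int64(-22), np.int64(90)), (np.int64(650), np.int64(-112), np.int64(-1)), (np.int64(637), np.int64(-113), np.int64(3)), (np.int64(592), np.int64(-34), np.int64(92)), (np.int64(548), np.int64(46), np.int64(183))]
242 [(np.int64(690), n
[... 2960 characters left out ...]
p.int64(11), np.int64(-1)), (np.int64(635), np.int64(10), np.int64(3)), (np.int64(626), np.int64(0), np.int64(-2)), (np.int64(614), np.int64(-1), np.int64(1)), (np.int64(604), np.int64(-8), np.int64(-1)), (np.int64(593), np.int64(-11), np.int64(0)), (np.int64(584), np.int64(-21), np.int64(-5)), (np.int64(571), np.int64(-22), np.int64(0))]
269 [(np.int64(644), np.int64(19), np.int64(-4)), (np.int64(633), np.int64(14), np.int64(-4)), (np.int64(621), np.int64(11), np.int64(-2)), (np.int64(609), np.int64(10), np.int64(2)), (np.int64(599), np.int64(2), np.int64(-1)), (np.int64(587), np.int64(0), np.int64(2)), (np.int64(578), np.int64(-7), np.int64(-2)), (np.int64(565), np.int64(-7), np.int64(3))]
```

View pics/c3.png

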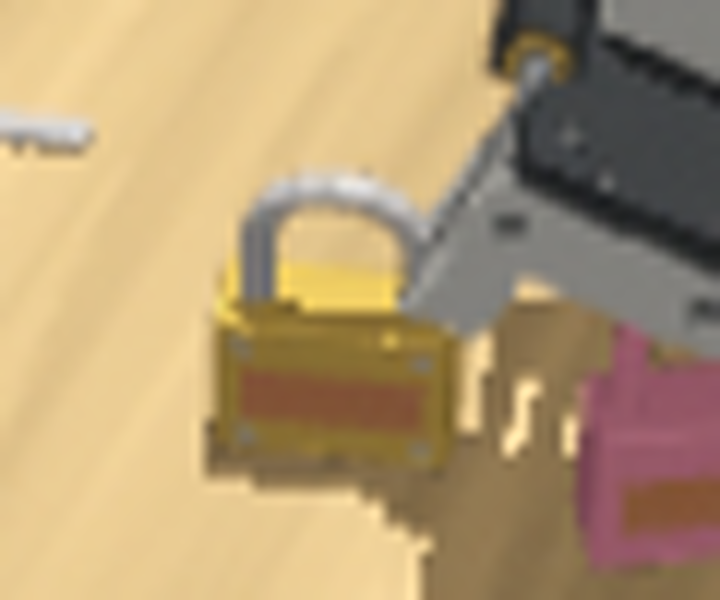

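Run:
```python
from h import *
a=load('s1');M=R.from_euler('xyz',[3.131,-.44,.283]).as_matrix();t=np.array([.7883,-.0764,.4857])
for k in(0,-.019,-.05,-.097): print(k,proj(a,t+k*M[:,2]))
P=cloud(a);
for v in range(76,96,2): print(v,[(u,tuple((1000*M.T@(P[v,u]-t)).astype(int))) for u in range(228,254,4) if np.linalg.norm(P[v,u]-t)<.25])
```

```text
0 (np.float64(232.17215531681023), np.float64(94.1526588470395))
-0.019 (np.float64(234.91783129477218), np.float64(88.15075332803916))
-0.05 (np.float64(239.51796123360882), np.float64(78.09510747265429))
-0.097 (np.float64(246.79219979680346), np.float64(62.19399862754901))
76 [(240, (np.int64(1), np.int64(-42), np.int64(-79))), (244, (np.int64(-7), np.int64(-42), np.int64(-84)))]
78 [(236, (np.int64(7), np.int64(-41), np.int64(-69))), (240, (np.int64(0), np.int64(-41), np.int64(-74))), (244, (np.int64(-9), np.int64(-42), np.int64(-79)))]
80 [(236, (np.int64(5), np.int64(-42), np.int64(-65))), (240, (np.int64(-2), np.int64(-44), np.int64(-71)))]
82 [(236, (np.int64(3), np.int64(-40), np.int64(-59))), (240, (np.int64(-4), np.int64(-44), np.int64(-66)))]
84 [(236, (np.int64(1), np.int64(-44), np.int64(-57))), (240, (np.int64(-6), np.int64(-42), np.int64(-60)))]
86 [(232, (np.int64(8), np.int64(-43), np.int64(-46))), (236, (np.int64(0), np.int64(-41), np.int64(-50))), (240, (np.int64(-8), np.int64(-44), np.int64(-57)))]
88 [(232, (np.int64(6), np.int64(-43), np.int64(-41))), (236, (np.int64(-1), np.int64(-47), np.int64(-48)))]
90 [(236, (np.int64(-3), np.int64(-42), np.int64(-41)))]
92 []
94 []
```

The left fingertip shows about 40 mm short of the reported TCP. I'll cross-check that in the wrist depth picture.

Run:
```python
from h import *
s=load('w1');M=R.from_euler('xyz',[3.126,-.445,.284]).as_matrix();t=np.array([.5718,-.0416,.1532])
E=np.linalg.inv(s['extrinsics'])
def wp(u,v):
    x,y=(u-s['cx'])/s['fx'],(v-s['cy'])/s['fy'];r=np.hypot(x,y);d=s['depth'][v,u];k=np.tan(r)/r
    return (E@[x*k*d,y*k*d,d,1])[:3]
print('cam in tool',M.T@(E[:3,3]-t), 'axis',M.T@E[:3,2])
for u,v in((223,238),(225,242),(222,250),(215,255),(326,238),(324,242),(273,190),(273,225),(280,200)): print(u,v,wp(u,v).round(3),(1000*M.T@(wp(u,v)-t)).round(),s['color'][v,u])
```

```text
cam in tool [ 0.06581883 -0.00051884 -0.21051078] axis [-2.30663462e-01 -7.49870516e-04  9.73033301e-01]
223 238 [ 0.556 -0.015  0.187] [  7. -30. -35.] [ 9  9 13]
225 242 [ 0.554 -0.016  0.185] [  5. -29. -34.] [38 28 22]
222 250 [ 0.548 -0.017  0.195] [  4. -29. -45.] [28 34 34]
215 255 [ 0.544 -0.018  0.212] [  8. -30. -62.] [36 28 31]
326 238 [ 0.572 -0.071  0.189] [  8.  29. -35.] [94 90 89]
324 242 [ 0.569 -0.071  0.19 ] [  6.  28. -37.] [10  8 11]
273 190 [ 0.617 -0.028  0.091] [16. -2. 77.] [240 233 236]
273 225 [ 0.594 -0.035  0.045] [-26.  -2. 107.] [123  90  33]
280 200 [ 0.621 -0.035  0.048] [ -1.   6. 116.] [243 208  68]
```

Both cameras agree that the real tips sit about 34 mm behind the reported TCP, and the 9 mm opening was the shackle leg. I'll correct for the offset: open, advance 34 mm, close.

```bash
python3 -m creep '[[[0,0,0,0],[0,0,0,0],[0,0,0,0],[0,0,0,0]]]' 0.6;  python3 - <<'E'
from h import *
o=get_obs();M=R.from_euler('xyz',o['ee_rot']).as_matrix();print(M.round(3))
L=np.array([.622,-.0277,.024]);G=L+R.from_euler('z',.29).apply([-.016,0,.020])
T=G+.053*M[:,2];print(T,'d',1000*M.T@(T-o['tool_pos']))
E
```

```text
time: 19.42
tool_pos: [0.612, -0.027, 0.0222]
ee_rot: [3.131, -0.439, 0.284]
wrist_force: [-0.5, 0.4, -0.3]
width: 0.0462
[[ 0.869  0.276  0.411]
 [ 0.254 -0.961  0.109]
 [ 0.425  0.009 -0.905]]
[ 0.62843037 -0.0264873  -0.00397815] d [ 3.32074024  3.77043235 30.4823804 ]
```

```bash
python3 -m creep '[[[1,2,8,0],[1,1,8,0],[0,0,8,0],[0,0,6,0],[0,0,0,0]]]';  python3 -m creep '[[[0,0,0,0],[0,0,0,0],[0,0,0,0],[0,0,0,0],[0,0,0,0],[0,0,0,0]]]' 0.1
```

```text
time: 20.05
tool_pos: [0.6267, -0.0261, -0.0048]
ee_rot: [3.132, -0.438, 0.284]
wrist_force: [-0.6, 0.9, -0.6]
width: 0.0561
time: 20.8
tool_pos: [0.6272, -0.0263, -0.0034]
ee_rot: [3.131, -0.439, 0.284]
wrist_force: [-1.1, -0.5, 2.0]
width: 0.0235
```

Body gripped at 23.5 mm. Lifting, then carrying it to a stand-off point short of the hook.

```bash
python3 -m creep '[[[2,0,-4.5,0],[4,0,-9,0],[8.5,0,-18,0],[18,-5.6,-20,0],[18,-5.6,-20,0],[18,-5.6,-20,0],[18,-5.6,-20,0],[17,-5.6,-20,0]]]'; python3 -m creep '[[[0,0,0,0],[0,0,0,0]]]'
python3 - <<'E'
from h import *
o=get_obs();print(o['tool_pos'],o['wrist_force'],o['width'])
a=snap('side','s4');w=snap('wrist','w4')
cv2.imwrite('pics/c4.png',np.hstack([cv2.resize(a['color'][150:280,210:300],(400,578)),cv2.resize(w['color'][0:260,180:360],(400,578))])[:,:,::-1])
E
```

```text
time: 21.8
tool_pos: [0.6543, 0.0128, 0.1586]
ee_rot: [3.132, -0.436, 0.284]
wrist_force: [1.0, -0.2, -5.4]
width: 0.0237
time: 22.05
tool_pos: [0.6537, 0.0124, 0.1566]
ee_rot: [3.132, -0.435, 0.284]
wrist_force: [0.3, -0.6, -6.2]
width: 0.0235
[0.65367023 0.01236781 0.15658996] [ 0.30089769 -0.58213281 -6.16199665] 0.02353239332493016
```

View pics/c4.png

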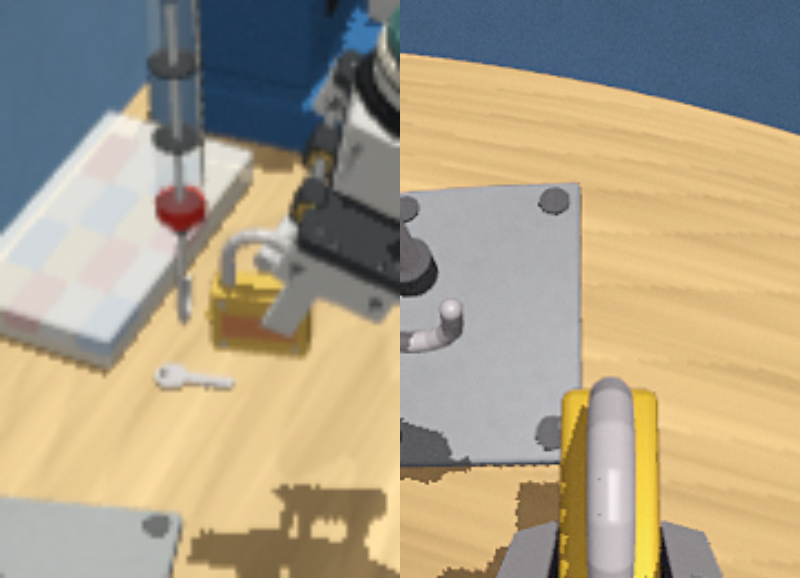

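The wrist half shows the hook tip at crop (452,308), which is raw pixel (203,138). The shackle top bar is at raw pixel ≈ (274,180-230), square to the view. Now I'll measure both in 3D with the wrist and side cameras.

```bash
cat >> h.py <<'E'
def wcloud(s):
    v,u=np.mgrid[0:420,0:560];x,y=(u-s['cx'])/s['fx'],(v-s['cy'])/s['fy'];r=np.hypot(x,y)+1e-9;d=s['depth'];k=np.tan(np.minimum(r,1.45))/r
    return (np.stack([x*k*d,y*k*d,d,np.ones_like(d)],-1)@np.linalg.inv(s['extrinsics']).T)[...,:3]
E
python3 - <<'E'
from h import *
o=get_obs();w=load('w4');P=wcloud(w);M=R.from_euler('xyz',o['ee_rot']).as_matrix();print(M.round(4).tolist())
H=R.from_euler('z',.3).as_matrix();S=np.array([.6725,.069,.222])
reg=P[100:175,150:225].reshape(-1,3);q=reg[(reg[:,2]>.19)&(reg[:,2]<.30)&(np.abs(reg[:,1]-.07)<.05)]
h=(q-S)@H*1000
for lo in range(-6,60,4):
    k=h[(h[:,2]>lo)&(h[:,2]<=lo+4)]
    if len(k): print('hook z',lo,len(k),np.median(k,0).round(1),'y',k[:,1].min().round(1),k[:,1].max().round(1))
# lock
L=np.array([.622,-.0277,.024])+(np.array(o['tool_pos'])-[.6272,-.0263,-.0034]);print('L',L)
for n,PP,r in(('w',P,(165,260,255,295)),('s',cloud(load('s4')),(195,235,255,285))):
    k=PP[r[0]:r[1],r[2]:r[3]].reshape(-1,3);k=(k-L)@H*1000;k=k[(abs(k[:,0])<45)&(abs(k[:,1])<30)&(k[:,2]>-20)]
    t=k[k[:,2]>62];print(n,'shackle top',len(t),np.median(t,0).round(1),np.percentile(k[:,2],99),t.min(0).round(1),t.max(0).round(1))
    t=k[(k[:,2]<32)];print(n,'body',len(t),t.min(0).round(1),t.max(0).round(1))
a=load('s4');PP=cloud(a)[180:228,238:262].reshape(-1,3);q=PP[(PP[:,2]>.19)&(PP[:,2]<.29)&(np.abs(PP[:,1]-.07)<.04)];h=(q-S)@H*1000
for lo in range(-6,60,6):
    k=h[(h[:,2]>lo)&(h[:,2]<=lo+6)]
    if len(k): print('side hook z',lo,len(k),np.median(k,0).round(1),'y',k[:,1].min().round(1),k[:,1].max().round(1))
E
```

```text
[[0.871, 0.2756, 0.4067], [0.2533, -0.9612, 0.1091], [0.421, 0.008, -0.907]]
hook z -6 15 [-3.5 -1.7 -2.7] y -7.3 2.0
hook z -2 240 [-2.4 -2.   0.2] y -11.9 6.9
hook z 2 121 [-2.7  4.7  3.7] y -15.1 9.7
hook z 6 72 [-3.1  6.7  7.9] y -15.8 10.9
hook z 10 71 [-3.1  6.9 11.9] y -16.5 10.4
hook z 14 129 [ -2.4 -14.   15.9] y -16.9 10.7
hook z 18 38 [-2.8  7.6 19.5] y -16.0 9.6
hook z 22 34 [-2.3  7.5 23.5] y 6.6 8.7
hook z 26 13 [-1.5  7.2 27.1] y 6.5 7.6
hook z 50 7 [-2.8 -2.4 52.9] y -3.2 -1.2
hook z 54 9 [-3.2 -3.3 55.1] y -4.0 -2.5
L [0.64832542 0.01086416 0.18333888]
w shackle top 1281 [ 0.1  1.2 64.7] 67.0121687753685 [-23.6  -3.3  62. ] [ 15.7   5.5 191.2]
w body 1559 [-15.5 -10.6  20.5] [30.6 11.1 25.4]
s shackle top 21 [ 1.3  5.4 65.2] 66.51282373068591 [-20.    1.1  63.1] [ 17.5  27.2 108.5]
s body 333 [-29.9 -10.9 -19.9] [32.6 29.9 31.9]
side hook z -6 1 [-2.6  0.9 -2.5] y 0.9 0.9
side hook z 0 5 [-1.7 -0.2  1.2] y -6.6 11.1
side hook z 6 8 [-1.4  3.3  8.7] y -12.5 12.3
side hook z 12 2 [-1.4 13.4 15.7] y 13.3 13.5
side hook z 18 6 [-2.  10.8 19.1] y -8.3 13.5
side hook z 24 4 [-1.7 12.2 26.5] y 11.4 13.6
side hook z 30 3 [-2.4 12.1 31.8] y 8.3 12.2
side hook z 36 5 [-1.2 11.6 40.3] y 7.6 15.9
side hook z 42 4 [-0.7 10.1 43.7] y 7.1 13.9
side hook z 48 7 [-1.4  7.4 51.2] y -2.5 9.3
side hook z 54 4 [ 0.1  3.2 56.3] y 0.1 8.5
```

```bash
cat > rel.py <<'E'
from h import *
def rel(L0=np.array([.622,-.0277,.024]),T0=np.array([.6272,-.0263,-.0034])):
    o=get_obs();H=R.from_euler('z',.3).as_matrix();S=np.array([.6725,.069,.222])
    L=L0+np.array(o['tool_pos'])-T0
    print('t',round(o['time'],2),'arch in hook mm',((L+[0,0,.058]-S)@H*1000).round(1),'F',np.round(o['wrist_force'],1),'rot',np.round(o['ee_rot'],3),'w',round(float(o['width']),4))
rel()
E
python3 -m creep '[[[8,0,2,0],[11,-0.4,4,0],[11,-0.4,4,0],[8.2,0,2.7,0],[0,0,0,0],[0,0,0,0]]]' >/dev/null; python3 rel.py
python3 - <<'E'
from h import *
o=get_obs();w=snap('wrist','w5');P=wcloud(w);H=R.from_euler('z',.3).as_matrix();S=np.array([.6725,.069,.222])
L=np.array([.622,-.0277,.024])+np.array(o['tool_pos'])-[.6272,-.0263,-.0034]
q=P[80:260,120:300].reshape(-1,3);h=(q-S)@H*1000;h=h[(abs(h[:,0])<12)&(abs(h[:,1])<20)&(h[:,2]>-8)&(h[:,2]<50)]
for lo in range(-6,50,6):
    k=h[(h[:,2]>lo)&(h[:,2]<=lo+6)]
    if len(k): print(lo,len(k),np.median(k,0).round(1),k[:,1].min().round(1),k[:,1].max().round(1))
k=(P[150:280,240:310].reshape(-1,3)-L)@H*1000;t=k[(k[:,2]>62)&(k[:,2]<72)&(abs(k[:,0])<10)];print('bar',len(t),np.median(t,0),t.min(0),t.max(0))
E
```

```text
t 22.9 arch in hook mm [  1.2 -48.5  26.8] F [-0.4 -0.2 -5.5] rot [ 3.131 -0.438  0.284] w 0.0239
-6 109 [-2.  -1.8 -0.7] -7.6 4.8
0 223 [-1.7  2.2  1.7] -13.8 8.8
6 66 [-2.2  7.1  8.6] -15.7 9.5
12 147 [ -2.  -13.9  16. ] -16.7 10.0
18 40 [-2.2  7.4 20.2] -16.4 10.3
bar 1043 [-0.38400134  1.26499385 64.9488279 ] [-9.98821146 -3.25337157 62.02365306] [ 9.99450983  5.51530996 67.79610931]
```

```bash
python3 -m creep '[[[-0.5,-6,0.7,0],[-0.5,-9,0.6,0],[-0.2,-9,0,0],[-0.2,-9,0,0],[-0.2,-8,0,0],[-0.1,-6,0,0],[0,0,0,0],[0,0,0,0]]]' >/dev/null; python3 rel.py
python3 - <<'E'
from h import *
o=get_obs();w=snap('wrist','w6');a=snap('side','s6')
cv2.imwrite('pics/c6.png',np.hstack([cv2.resize(a['color'][165:265,225:295],(400,571)),cv2.resize(w['color'][80:260,210:336],(400,571))])[:,:,::-1])
E
```

```text
t 23.95 arch in hook mm [ 1.4 -1.9 24.8] F [-0.1  0.6 -5.8] rot [ 3.131 -0.439  0.284] w 0.0238
```

View pics/c6.png

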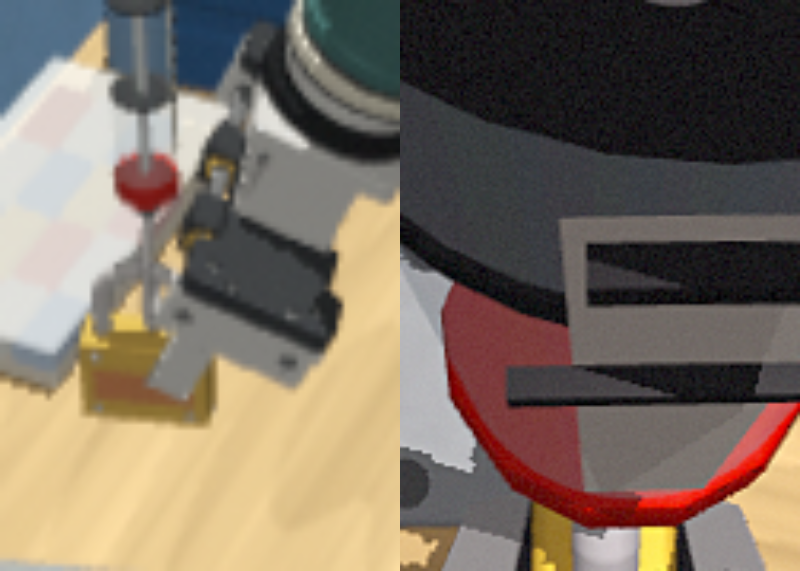

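The side half shows the hook shank inside the shackle window. The clear collar and the gripper fill the wrist half. Lowering in stages and watching the force.

```bash
python3 rel.py; python3 -m creep '[[[-2.5,0,5.5,0],[-4,0,8.5,0],[-2.5,0,5.5,0],[0,0,0,0]]]' >/dev/null; python3 rel.py;  python3 -m creep '[[[-2.5,0,5.5,0],[-3.4,0,7.2,0],[-3.4,0,7.2,0],[-3.4,0,7.2,0],[-2.5,0,5.5,0],[0,0,0,0],[0,0,0,0]]]' >/dev/null;python3 rel.py
```

```text
t 24.05 arch in hook mm [ 1.4 -2.1 24.8] F [ 0.4 -0.2 -5.6] rot [ 3.131 -0.439  0.284] w 0.0237
t 24.55 arch in hook mm [ 0.8 -1.7  1.6] F [-0.3  0.1 -6.2] rot [ 3.132 -0.437  0.284] w 0.0237
t 25.43 arch in hook mm [  1.6  -2.3 -32.3] F [-1.3 -0.1 -2.2] rot [ 3.131 -0.439  0.284] w 0.0237
```

```bash
python3 -m creep '[[[-1.8,0,3.9,0],[-2.5,0,5.5,0],[-2.1,0,4.5,0],[-1.2,0,2.6,0],[0,0,0,0],[0,0,0,0]]]' >/dev/null;python3 rel.py; for i in 1 2 3; do python3 -m creep '[[[0,0,0,0]]]'|grep force; done; python3 rel.py
```

```text
t 26.18 arch in hook mm [  1.9  -2.5 -50.5] F [-1.2 -0.9 -0.1] rot [ 3.131 -0.44   0.284] w 0.0238
wrist_force: [-1.0, -1.0, -0.7]
wrist_force: [-1.5, -1.0, -0.6]
wrist_force: [-0.7, -0.0, -1.3]
t 26.55 arch in hook mm [  1.9  -2.4 -50.7] F [-0.7 -0.  -1.3] rot [ 3.131 -0.44   0.284] w 0.0241
```

Vertical force is about -0.75 N, so roughly 7 mm to go. A -1 N x force means the arch sits about 2 mm past its apex on the hook, so I'll correct both.

```bash
python3 -m creep '[[[-2,0,1.5,0],[-1.8,0,2.5,0],[-0.9,0,1.5,0],[0,0,0,0],[0,0,0,0],[0,0,0,0]]]' |grep force; for i in 1 2 3 4 5 6; do python3 -m creep '[[[0,0,0,0]]]'|grep force; done; python3 rel.py
```

```text
wrist_force: [1.2, 0.4, -0.8]
wrist_force: [0.8, 0.3, -0.1]
wrist_force: [2.1, -0.1, 0.6]
wrist_force: [1.7, 0.7, 0.4]
wrist_force: [1.9, 0.9, 0.6]
wrist_force: [1.3, -0.3, 0.8]
wrist_force: [1.3, 0.2, 0.4]
t 28.05 arch in hook mm [ -0.1  -2.5 -57.8] F [1.3 0.2 0.4] rot [ 3.131 -0.439  0.284] w 0.0238
```

```bash
python3 -m creep '[[[1.2,0,-1.1,0],[1.1,0,-1.1,0],[0,0,0,0],[0,0,0,0]]]' |grep force; for i in 1 2 3 4 5 6; do python3 -m creep '[[[0,0,0,0]]]'|grep force; done; python3 rel.py
```

```text
wrist_force: [-3.2, -1.5, -0.1]
wrist_force: [-3.3, -0.9, -0.9]
wrist_force: [-2.6, -1.2, 0.2]
wrist_force: [-2.4, -1.5, -0.9]
wrist_force: [-3.4, -1.6, 0.4]
wrist_force: [-3.8, -0.6, 1.2]
wrist_force: [-5.2, -1.1, -0.5]
t 29.3 arch in hook mm [  0.7  -2.4 -55.1] F [-5.2 -1.1 -0.5] rot [ 3.131 -0.439  0.284] w 0.0239
```

```bash
python3 -m creep '[[[-1.2,0,-0.6,0],[0,0,0,0],[0,0,0,0]]]' |grep force;python3 rel.py
python3 - <<'E'
from h import *
a=snap('side','s7');t=snap('top','t7')
cv2.imwrite('pics/c7.png',np.hstack([cv2.resize(a['color'][130:280,220:320],(400,600),interpolation=cv2.INTER_CUBIC),cv2.resize(t['color'][130:255,190:273],(400,600),interpolation=cv2.INTER_CUBIC)])[:,:,::-1])
E
```

```text
wrist_force: [-0.4, -0.9, -0.0]
t 29.68 arch in hook mm [  0.4  -2.5 -54.1] F [-0.4 -0.9 -0. ] rot [ 3.131 -0.441  0.284] w 0.024
```

View pics/c7.png

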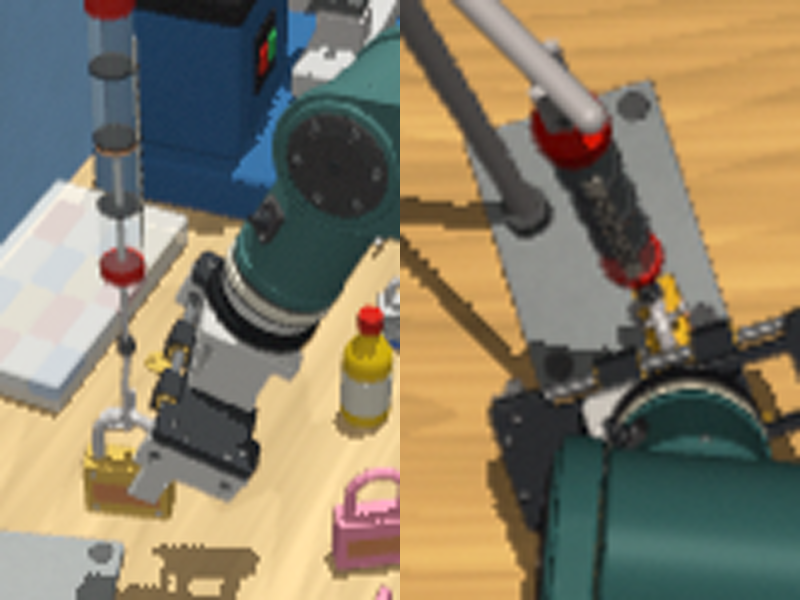

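The side half shows the lock hanging on the extended hook, with the hook at (127,405) and the hand clear of the tube and shank. The forces are near zero after a 1 mm back-off, so I'll average them.

```bash
for i in 1 2 3 4 5 6 7 8; do python3 -m creep '[[[0,0,0,0]]]'|grep force; done; python3 rel.py
```

```text
wrist_force: [1.1, 0.6, -0.3]
wrist_force: [0.4, 0.2, -0.4]
wrist_force: [1.7, 0.3, -0.5]
wrist_force: [1.9, 1.2, -1.2]
wrist_force: [1.6, 0.8, -0.6]
wrist_force: [2.3, 0.7, -0.4]
wrist_force: [1.7, -0.0, -0.6]
wrist_force: [1.4, -0.1, -0.2]
t 30.77 arch in hook mm [ -0.3  -2.4 -54.8] F [ 1.4 -0.1 -0.2] rot [ 3.131 -0.439  0.284] w 0.0236
```

```bash
python3 -m creep '[[[-0.5,0,2,0],[0,0,0,0],[0,0,0,0],[0,0,0,0],[0,0,0,0]]]'|grep force; for i in 1 2 3 4 5; do python3 -m creep '[[[0,0,0,0]]]'|grep force; done; python3 rel.py
```

```text
wrist_force: [-0.1, -0.4, -0.8]
wrist_force: [-0.6, -0.8, -1.0]
wrist_force: [-1.0, 0.1, -0.4]
wrist_force: [-0.8, -0.2, -1.2]
wrist_force: [-1.2, 0.4, 0.5]
wrist_force: [-1.3, -0.7, 0.6]
t 32.02 arch in hook mm [ -0.   -2.4 -56.9] F [-1.3 -0.7  0.6] rot [ 3.131 -0.439  0.284] w 0.0239
```

```bash
python3 -m creep '[[[-0.6,0,1.4,0],[0,0,0,0],[0,0,0,0]]]'|grep force; python3 rel.py
python3 - <<'E'
from h import *
snap('side','s8')
E
python3 -m creep '[[[0,0,0,0],[0,0,0,0],[0,0,0,0],[0,0,0,0]]]' 0.6
python3 - <<'E'
from h import *
snap('side','s9')
a,b=load('s8'),load('s9')
for n,s in(('s8',a),('s9',b)):
    P=cloud(s);g=s['color'].astype(int)
    # body brass pixels & top edge of the left shackle leg; compare rows
    reg=P[215:275,236:266].reshape(-1,3);k=reg[(reg[:,2]>.1)&(reg[:,2]<.24)&(abs(reg[:,1]-.08)<.05)]
    print(n,len(k),np.percentile(k[:,2],[0,2,50,98,100]).round(4),k.mean(0).round(4))
ga,gb=[cv2.cvtColor(x['color'],cv2.COLOR_RGB2GRAY).astype(np.float32)[222:262,238:256] for x in(a,b)]
print('shift px',cv2.phaseCorrelate(ga,gb))
E
```

```text
wrist_force: [-0.6, 0.0, 0.7]
t 32.4 arch in hook mm [  0.   -2.4 -58.4] F [-0.6  0.   0.7] rot [ 3.131 -0.439  0.284] w 0.0239
time: 32.95
tool_pos: [0.6786, 0.0681, 0.0783]
ee_rot: [3.131, -0.439, 0.284]
wrist_force: [-0.1, -0.0, 0.4]
width: 0.0561
s8 466 [0.1    0.1019 0.1422 0.2364 0.2398] [0.6653 0.0774 0.1621]
s9 479 [0.1002 0.104  0.1441 0.2361 0.2397] [0.6624 0.0822 0.1598]
shift px ((0.06827321859943858, -0.006266335893993613), 0.9748499115308126)
```

The lock shifted less than 0.1 px on release. I'll leave it hanging between the open fingers, 16 mm clear on each side, and check that it stays still.

```bash
python3 -m creep '[[[0,0,0,0],[0,0,0,0],[0,0,0,0],[0,0,0,0],[0,0,0,0],[0,0,0,0],[0,0,0,0],[0,0,0,0]]]'|grep force; python3 -c "
from h import *
snap('side','s10');snap('wrist','w10')"; python3 -m creep '[[[0,0,0,0],[0,0,0,0],[0,0,0,0],[0,0,0,0],[0,0,0,0],[0,0,0,0],[0,0,0,0],[0,0,0,0]]]'|grep force;python3 -m creep '[[[0,0,0,0],[0,0,0,0],[0,0,0,0],[0,0,0,0],[0,0,0,0],[0,0,0,0]]]'|egrep 'time|force'
python3 - <<'E'
from h import *
c=snap('side','s11');w=snap('wrist','w11')
f=lambda x:cv2.cvtColor(x['color'],cv2.COLOR_RGB2GRAY).astype(np.float32)[222:262,238:256]
g=lambda x:cv2.cvtColor(x['color'],cv2.COLOR_RGB2GRAY).astype(np.float32)[180:300,230:330]
for n in('s8','s9','s10'): print(n,cv2.phaseCorrelate(f(load(n)),f(c)))
print('wrist',cv2.phaseCorrelate(g(load('w10')),g(w)))
cv2.imwrite('pics/c11.png',np.hstack([cv2.resize(c['color'][170:280,220:300],(400,550),interpolation=cv2.INTER_CUBIC),cv2.resize(w['color'][150:370,200:360],(400,550))])[:,:,::-1])
E
```

```text
wrist_force: [0.7, 0.1, -0.2]
wrist_force: [0.7, 0.7, 0.3]
time: 35.85
wrist_force: [-0.8, -0.3, -0.6]
s8 ((0.13879841131941184, 0.05686498781874505), 0.9955885261297226)
s9 ((0.19038546223211839, 0.05104793850911449), 0.9880081572466426)
s10 ((0.10618141731972841, 0.152263626077783), 1.0143247604370118)
wrist ((-0.3650792456450347, -0.073799826875657), 0.9279307897090912)
```

View pics/c11.png

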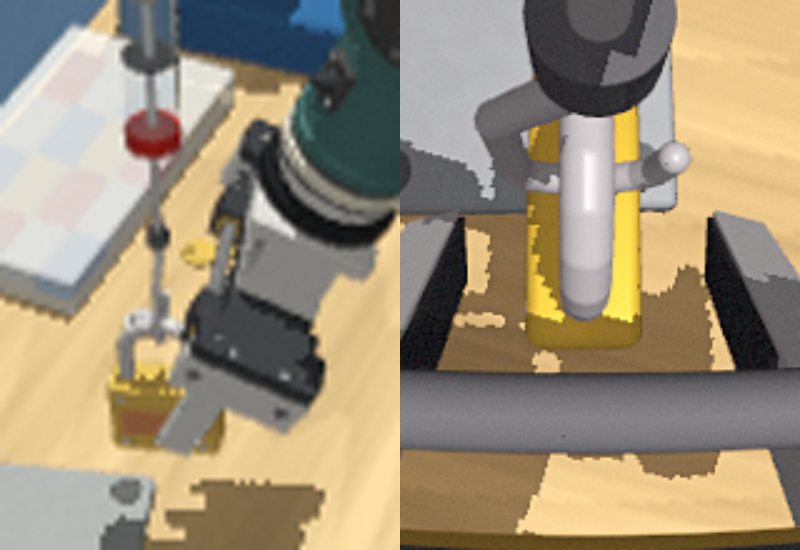

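It hangs still and upright: the hook passes through the shackle with its tip showing at right (675,158), and the fingers are clear on both sides. Regripping, then easing it up.

```bash
python3 -m creep '[[[0,0,0,0],[0,0,0,0],[0,0,0,0],[0,0,0,0],[0,0,0,0],[0,0,0,0],[0,0,0,0]]]' 0.1 |egrep 'width|force'; python3 rel.py; python3 -m creep '[[[0.8,0,-1.8,0],[1.7,0,-3.6,0],[2.5,0,-5.4,0],[2.5,0,-5.4,0],[2.5,0,-5.4,0],[2.5,0,-5.4,0],[2.5,0,-5.4,0],[2.5,0,-5.4,0]]]' |grep force; python3 rel.py
```

```text
wrist_force: [-0.0, 0.7, 0.1]
width: 0.0241
t 36.83 arch in hook mm [  0.1  -2.4 -58.4] F [-0.   0.7  0.1] rot [ 3.131 -0.439  0.284] w 0.0241
wrist_force: [0.6, 0.3, -3.4]
t 37.83 arch in hook mm [ -0.8  -1.9 -17.3] F [ 0.6  0.3 -3.4] rot [ 3.131 -0.437  0.284] w 0.0238
```

```bash
python3 -m creep '[[[2.1,0,-4.5,0],[1.7,0,-3.6,0],[1.7,0,-3.6,0],[1.7,0,-3.6,0],[1.7,0,-3.6,0],[2.1,0,-4.5,0],[2.1,0,-4.5,0],[2.1,0,-4.5,0]]]' |grep force; python3 rel.py;  python3 -m creep '[[[2,0,-4,0],[0.7,0,-1,0],[0,0,0,0],[0,0,0,0]]]' >/dev/null; python3 rel.py
```

```text
wrist_force: [0.2, -0.4, -5.6]
t 38.83 arch in hook mm [-0.1 -1.7 19.5] F [ 0.2 -0.4 -5.6] rot [ 3.131 -0.439  0.284] w 0.0241
t 39.33 arch in hook mm [-0.  -1.6 24.3] F [ 0.4  0.3 -5.5] rot [ 3.131 -0.438  0.284] w 0.0238
```

```bash
python3 -m creep '[[[0.2,6,0,0],[0.2,9,0,0],[0.2,9,0,0],[0.2,10,0,0],[0.2,12,0,0],[0,8,0,0],[0,0,0,0]]]' >/dev/null; python3 rel.py
python3 - <<'E'
from h import *
a=snap('side','s12');P=cloud(a)[165:228,236:262].reshape(-1,3);H=R.from_euler('z',.3).as_matrix();S=np.array([.6725,.069,.222])
h=(P-S)@H*1000;h=h[(abs(h[:,0])<12)&(abs(h[:,1])<20)&(h[:,2]>-12)];print('hook low z',np.sort(h[:,2])[:6].round(1))
# tray pose
for n in('top0','side0'):
    s=load(n);Q=cloud(s);hsv=cv2.cvtColor(s['color'],cv2.COLOR_RGB2HSV);m=((hsv[...,0]<6)|(hsv[...,0]>174))&(hsv[...,1]>200)&(Q[...,1]>.2)&(Q[...,2]<.05)&(Q[...,2]>-.02)
    c=cv2.minAreaRect((Q[m][:,:2]*1000).astype(np.float32));print(n,c)
    y=(hsv[...,0]>18)&(hsv[...,0]<35)&(hsv[...,1]>120)&(Q[...,2]>.012)&(Q[...,2]<.04);T=R.from_euler('z',.102).as_matrix()
    q=(Q[y]-[.5945,.348,0])@T*1000;q=q[(abs(q[:,0])<95)&(abs(q[:,1])<80)];print('cyl in tray',q.min(0),q.max(0))
E
```

```text
t 40.2 arch in hook mm [ -0.1 -56.6  25.6] F [-1.   0.  -5.5] rot [ 3.131 -0.439  0.283] w 0.0237
hook low z [-3.7 -1.4 -0.5  1.3  2.   3.9]
top0 ((595.3749389648438, 346.029052734375), (199.17315673828125, 170.21885681152344), 5.805660724639893)
cyl in tray [55.03041989 -6.99456308 12.05669207] [86.83821081 58.49597131 26.88588243]
side0 ((593.724853515625, 350.2808837890625), (200.7012481689453, 172.33831787109375), 5.863625526428223)
cyl in tray [54.01599454 -2.38866094 12.0459268 ] [85.45378787 62.95248139 25.47915647]
```

The hook reads back at zero. Carrying the lock back clear of the stand, then over to the near half of the tray.

```bash
cat > trayrel.py <<'E'
from h import *
o=get_obs();L=np.array([.622,-.0277,.024])+np.array(o['tool_pos'])-[.6272,-.0263,-.0034];M=R.from_euler('xyz',o['ee_rot']).as_matrix()
print(o['time'],'L',L.round(4),'F',np.round(o['wrist_force'],1),'d to above tray',(1000*M.T@(np.array([.56,.344,.06])-L)).round(1),o['width'])
E
python3 -m creep '[[[-20,-4,-9,0],[-36,-8,-17,0],[-36,-8,-17,0],[-36,-8,-17,0],[-14,-2,-6,0]]]' >/dev/null; python3 -m creep '[[[5,-20,6,0],[11,-40,14,0],[11,-43,15,0],[11,-43,15,0],[11,-43,15,0],[11,-43,15,0],[11,-43,15,0],[8,-30,10,0]]]'>/dev/null;python3 -m creep '[[[4,-18,8,0],[0,0,0,0],[0,0,0,0]]]'>/dev/null; python3 trayrel.py
```

```text
42.25 L [0.5596 0.3453 0.1186] F [ 0.4  0.4 -6.4] d to above tray [-24.9   0.8  53. ] 0.02366224114253732
```

```bash
python3 -m creep '[[[-8,0,17,0],[-8,0,17,0],[-6,0,13,0],[-3,0,6,0],[0,0,0,0],[0,0,0,0]]]'>/dev/null; python3 trayrel.py; python3 -m creep '[[[-4,0,9,0],[-4,0,9,0],[-2.5,0,5,0],[0,0,0,0],[0,0,0,0]]]'>/dev/null; python3 trayrel.py
python3 - <<'E'
from h import *
a=snap('side','s13');cv2.imwrite('pics/c13.png',cv2.resize(a['color'][300:420,160:320],(800,600),interpolation=cv2.INTER_CUBIC)[:,:,::-1])
E
```

```text
43.0 L [0.5604 0.3451 0.0613] F [ 0.2 -0.5 -5.8] d to above tray [-1.2  0.9  0.9] 0.023842781853027472
43.625 L [0.5603 0.3447 0.0351] F [ 1.   0.2 -6.1] d to above tray [ 10.2   0.8 -22.8] 0.023884199692589293
```

View pics/c13.png

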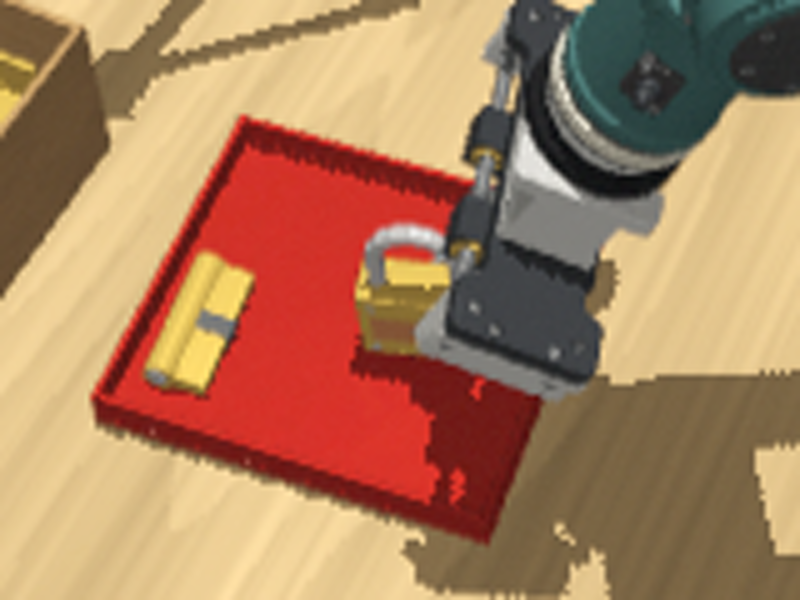

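The lock at (405,310) is upright just above the free near half of the tray, clear of the cylinder at (200,320). Setting it down in 1–2 mm steps until the force shows contact.

```bash
python3 -m creep '[[[-0.9,0,1.9,0],[-0.9,0,1.9,0],[0,0,0,0]]]'|grep force; python3 trayrel.py; python3 -m creep '[[[-0.6,0,1.3,0],[0,0,0,0],[0,0,0,0]]]'|grep force; python3 trayrel.py;  python3 -m creep '[[[-0.5,0,1,0],[0,0,0,0],[0,0,0,0]]]'|grep force; python3 trayrel.py
```

```text
wrist_force: [-0.6, 0.4, -5.5]
44.05 L [0.5597 0.3443 0.0301] F [-0.6  0.4 -5.5] d to above tray [ 12.9   0.7 -26.9] 0.02383675759027927
wrist_force: [0.4, 0.2, -5.5]
44.425 L [0.56   0.3445 0.0292] F [ 0.4  0.2 -5.5] d to above tray [ 12.9   0.8 -27.9] 0.023840289667375315
wrist_force: [-1.0, -1.0, -4.4]
44.8 L [0.5602 0.3446 0.0285] F [-1.  -1.  -4.4] d to above tray [ 13.1   0.8 -28.7] 0.02360190130933412
```

```bash
python3 -m creep '[[[-0.4,0,0.8,0],[0,0,0,0],[0,0,0,0]]]'|grep force; python3 trayrel.py; python3 -m creep '[[[-0.3,0,0.6,0],[0,0,0,0],[0,0,0,0]]]'|grep force; python3 trayrel.py
```

```text
wrist_force: [-3.3, -2.9, 1.5]
45.175 L [0.5606 0.3448 0.0282] F [-3.3 -2.9  1.5] d to above tray [ 12.9   0.9 -29. ] 0.02393004393345258
wrist_force: [-5.5, -2.5, 3.8]
45.55 L [0.5607 0.3449 0.0282] F [-5.5 -2.5  3.8] d to above tray [ 12.8   0.9 -29.2] 0.023587205414477043
```

Seated, since the force has reversed sign. Releasing and retreating along the tool axis.

```bash
python3 -m creep '[[[0.3,0,-0.6,0],[0,0,0,0],[0,0,0,0],[0,0,0,0],[0,0,0,0]]]' 0.6|egrep 'width|force'; python3 -m creep '[[[0,0,-8,0],[0,0,-20,0],[0,0,-35,0],[0,0,-45,0],[0,0,-50,0],[0,0,-50,0],[0,0,-20,0],[0,0,0,0]]]'
python3 - <<'E'
from h import *
a=snap('side','s14');A=cv2.resize(a['color'][290:410,170:290],(480,480),interpolation=cv2.INTER_CUBIC)
B=cv2.resize(a['color'][100:310,180:350],(389,480),interpolation=cv2.INTER_CUBIC)
cv2.imwrite('pics/c14.png',np.hstack([A,B])[:,100:,::-1])
P=cloud(a)[300:400,170:290].reshape(-1,3);T=R.from_euler('z',.102).as_matrix();q=(P-[.5945,.348,0])@T*1000;k=q[(q[:,2]>28)&(q[:,2]<110)&(q[:,0]>-95)&(q[:,0]<20)&(abs(q[:,1])<70)]
print(k.min(0),k.max(0))
E
```

```text
wrist_force: [-0.4, -0.7, -0.1]
width: 0.0565
time: 47.18
tool_pos: [0.4718, 0.3217, 0.2107]
ee_rot: [3.133, -0.446, 0.284]
wrist_force: [0.2, -0.0, -0.4]
width: 0.0564
[-68.89527251 -13.27803911  28.00225012] [-7.67465751 19.88615111 96.27188105]
```

View pics/c14.png

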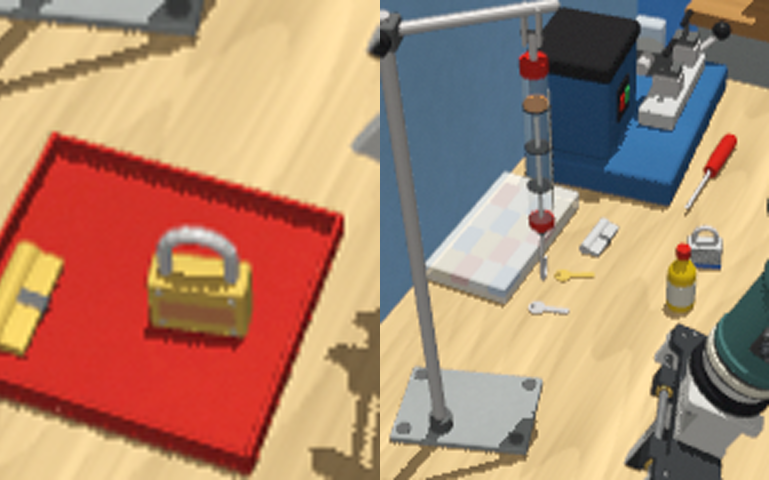

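The lock stands upright in the tray with its shackle top at 95 mm, and the indicator is back at zero. I'll do a quick check on the bystanders, then hand in.

Run:
```python
from h import *
b=snap('top','t15');PB=cloud(b)
for r in((243,274,272,300),(264,286,228,262)):
    q=PB[r[0]:r[1],r[2]:r[3]].reshape(-1,3);q=q[(q[:,2]>.03)&(q[:,2]<.12)]
    if len(q): print(len(q),cv2.boxPoints(cv2.minAreaRect((q[:,:2]*1000).astype(np.float32))).round().tolist())
d=cv2.absdiff(b['color'],load('top0')['color']).max(-1)
for n,(v0,v1,u0,u1) in dict(bottle=(222,246,325,350),steel=(222,246,358,382),keys=(170,192,294,340),newcyl=(172,190,344,374),driver=(203,218,396,475)).items(): print(n,np.percentile(d[v0:v1,u0:u1],[50,95]))
print(ticket.close_job())
```

```text
204 [[496.0, -39.0], [509.0, -60.0], [559.0, -27.0], [546.0, -7.0]]
208 [[465.0, 104.0], [477.0, 46.0], [501.0, 50.0], [489.0, 109.0]]
bottle [7. 9.]
steel [7. 9.]
keys [8. 9.]
newcyl [8. 9.]
driver [7. 9.]
the job is handed in; nothing more can be done
None
```

I weighed the brass padlock on the spring balance and stood it upright in the near half of the red tray. The job is handed in, with the robot clock at about 47 s of the 72 s allowed.

- **Weighing:** the balance carried the lock at about 58 mm extension, so roughly 0.58–0.6 kg. When I let go, the lock moved less than 0.2 px in the side view, and it then hung untouched for about 3 s. During that time the fingers stayed open around it with about 16 mm clear on each side; I did not back the hand away.
- **Unhooking:** I gripped it again, eased the hook up at about 45 mm/s or slower, and lifted it off. The side view then showed the hook at zero within a few mm.
- **Placing:** I lowered it in roughly 1 mm steps until the force showed it was seated, then released it. It stands upright with the shackle top at about 96 mm, as expected on the tray floor.
- **Other things on the bench:** both pink locks are within 1 mm of where they started. The bottle, steel lock, keys, new cylinder and screwdriver look unchanged in the top view. I did not measure the cylinder in the tray again, but the last picture shows it in its place.

**What disagreed or went wrong:**
- **Fingertips:** the real fingertips sit about 34 mm behind the reported TCP. My first tilted grasp therefore closed on the shackle leg; I opened, corrected and regripped.
- **Sideways force:** while I was lowering the lock on the hook, the sideways force wandered by a few N, peaking at about 5 N. It was near zero when I let go.
- **Lock turned first:** I also turned the lock about 14° on the bench to match the hook before picking it up.
- **Pictures:** I viewed 13, three over the budget.

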